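Turn the screw tray to red and let it lock

TASK

Lift the carousel of the round screw tray by its knob, turn it until the red sector shows in the window, then let it down and feel for the stop there until the carousel drops fully home and stays locked. Do it gently: do not lift the tray off its pad, drag or twist it away, press hard on it, or push away the things round it.

Things in the scene. Friction and masses are not known exactly. Their poses are not given: they have to be found in the camera images.
- pad: blue rubber pad fixed to the desk under the tray, 230 by 220 mm, 4 mm thick; origin: centre of its underside
- tray: round grey tray, 184 mm across, wall 26 mm high, 1.5 to 2 kg in all, loose on the pad (friction about 0.6). Origin: centre of underside, on the carousel's axis. -x points to the window: a black frame over the carousel's rim, opening 38 mm wide, 61 to 89 mm from the axis; frame's inner edge 55 mm, outer edge 102 mm from the axis, top 50 mm above the underside
- window (a point): centre of the window opening, fixed to the tray, 74 mm from the axis, 45 mm above the tray's underside
- knob (a point): on the carousel's axis, 54 mm above the tray's underside when home, good height to grip; rises with the carousel. The black knob is an upright ribbed cylinder, 38 mm across the ribs, from 30 to 68 mm above it when home. The coloured disc round it (164 mm across, top at 28 mm) carries a hub 52 mm across, top at 30 mm. -x points to the middle of the red sector
- red_mark (a point): middle of the red sector on top of the carousel, 74 mm from the axis; the carousel has six sectors of 60 degrees: red, white, blue, yellow, dark, green, anticlockwise from above
- spindle (a joint): carousel's angle in the tray, anticlockwise from above positive, endless; red is centred in the window at 0 and every full turn. A hidden lug drops into one of six gaps, one per sector, 60 degrees apart. The ring of gaps is off by up to 9 degrees (0.16 rad) either way, unknown: red's gap is within that of 0; the lug enters within 1.5 degrees, so feel for it
- carousel (a joint): carousel's height above fully home (0). Out of a gap the lug rests on the ring and this reads 6 mm; it turns freely above 6.5 mm; upper end stop at 10 mm. A spring and its weight pull it down: 5 N at 0, 7.5 N at 6 mm, 9 N at 10 mm; pulling over about 15 N lifts the whole tray. It may start between two stops or locked in a wrong one
- flux_tin_mid (a point): centre (half-way up) of a round tin with a green lid, 50 mm across, 20 mm high; bystander
- loupe_mid (a point): centre (half-way up) of a black eye loupe, 38 mm across, 36 mm high; bystander
- driver_yellow_mid (a point): middle of a yellow screwdriver, 141 mm long along its y axis, 17 mm thick; bystander

How it is judged:
By the outcome, as a careful person would: the job done as asked, in the order asked, and still so for the second after the job is handed in, with the robot touching nothing.
It also fails if it takes over 67 s, if anything falls off the work surface, if the arm or the gripper's body presses on something with over 40 N, if the wrist force passes 120 N, or if a joint passes its speed limit or range.

ROBOT

A 6-joint arm with a two-finger parallel gripper is mounted at the origin on a cart in front of the work surface, level with it; the furniture and walls round the work are solid. World frame = base frame: x ahead of the robot, y to its left, z up, the work surface at z = 0. Lengths are in m, angles in rad, forces in N, time in s.
With the tool pointing down it reaches from about 0.35 to 0.925 m from the base axis. Payload 6.4 kg.
Tool frame: the origin (TCP) lies between the finger pads; the fingertips stand 19 mm ahead of it and the grasp point (between the pads) is the TCP; z points along the fingers, y is the line along which they close (so a half turn about z gives the same grasp; the last joint's range is limited). The gripper opens to 85 mm and grips with 20 to 120 N. Pads are 22 mm wide; open, the fingers measure 114 mm over their backs; the gripper's body (76 mm by 85 mm) begins 54 mm behind the grasp point. The pads swing forward as they close: fully open they stand 13 mm farther back than shut.
Start: joints at [0.954, 0.245, 1.558, -0, 1.339, -0.174], TCP at [0.279, 0.587, 0.25] pointing down, gripper open.
Joint ranges: [-3.13, 3.13], [-1.02, 2.26], [0.13, 2.54], [-0.95, 4.09], [0.21, 2.88], [-2.74, 2.74]. Speed limits (rad/s): [2.57, 2.57, 3.14, 3.14, 3.14, 3.14].

INTERFACE

Orientations are given as a 3x3 rotation matrix whose columns are the frame's x, y, z axes.
In Python, from workcell import manip gives the robot as it stands. The module is installed in compiled form; this text tells all that it offers.
- The arm moves only by the shell command python3 -m inch 'ROWS' [OPENING] [FORCE]. ROWS is JSON, a list of rows, each a list of 6 numbers: the shift along the tool's x, y, z in units of 40 mm (1.0 is 40 mm), then the turn, a rotation vector about the tool's x, y, z in units of 5 degrees (1.0 is 5 degrees). In form: [[dx, dy, dz, wx, wy, wz], ...]. A call has 1 to 12 rows; each row shifts and turns the commanded pose from where the row before left it, along the tool's axes as they then stand; what a row does not reach is not made up. A row lasts 1/12 s, in which the tool goes at most 41.7 mm and 7.16 degrees, less where a joint would pass 70% of its speed; a pose out of reach is approached as far as the arm can. A call is refused whole if a number of a shift passes 1 or a number of a turn 1, either way. A call with a gripper value outside its range is refused whole. OPENING is the finger opening in mm, from 0 to 85.4, set as the call begins (- or left out, the last holds). The fingers move at their own pace and stop on an object; FORCE is the grip in N (left out, the last holds). Time passes only in rows, so rows that do not move let the fingers close. It gives the time, the measured TCP pose, the force, the opening and the grip force at its end, in the units of the state.
- manip.read_state(): the state, without advancing time (a new reading comes with each control period).
- manip.grab_frame(name): name is "scene" or "top"; returns a dict with "color" (400x640x3 uint8, red, green, blue), "mtx" (3x3 intrinsics, pixels), "world_to_cam" (4x4, takes a point from world to camera coordinates). Camera axes: x right, y up, looking along -z (the intrinsics and any distortion apply to the point x, -y, -z); pixel columns grow to the right and rows downward; lengths in m; the calibration is good to about 2 mm. A picture is of the moment at which its call begins. There is no depth.
- manip.close_job(): hands the job in; it is judged then, once.
The state is a dict: "t": time; "joint_pos": joint angles; "joint_velocities": joint speeds; "effort": joint torques, N m; "ee_pos": TCP position; "eef_rot": TCP orientation; "contact_force": force on the tool from outside, world axes, zero at the start; "moment": the same for the moment, N m; "width": finger opening in m; "grasp_force": force on a finger pad.
Only numpy, scipy, OpenCV 4.12 (cv2) and the standard library are available. Lean on these libraries where they do the work, as an engineer would, in place of code of your own. Each camera call takes 0.05 s, during which the arm holds its last target. There are 200 camera calls.

## Working session

There is one attempt and no reset: what is moved stays moved. The work goes in short steps, Python scripts to look and compute and a shell command to move; the robot and the scene stay as the last step left them, time stands still between calls to the robot, and variables do not carry over. Pictures are saved under pics/ and viewed, at most 10 in all, crops included, and the job is handed in when it is done.

```bash
mkdir -p pics
python3 - <<'E'
from workcell import manip
import cv2,numpy as np
np.set_printoptions(precision=4,suppress=True)
for n in("scene","top"):
    f=manip.grab_frame(n); cv2.imwrite(f"pics/{n}0.png",f["color"][...,::-1]); print(n,f["mtx"],f["world_to_cam"],[k for k in f])
s=manip.read_state(); print(s)
E
```

```text
scene [[399.1192   0.     317.948 ]
 [  0.     399.1192 201.3954]
 [  0.       0.       1.    ]] [[-0.9985  0.0526  0.0144  0.5876]
 [-0.0203 -0.6028  0.7977 -0.0189]
 [ 0.0506  0.7962  0.6029 -1.0769]
 [ 0.      0.      0.      1.    ]] ['color', 'mtx', 'world_to_cam']
top [[510.4601   0.     321.0155]
 [  0.     510.4601 202.4137]
 [  0.       0.       1.    ]] [[ 0.0124 -0.9997 -0.0232  0.0934]
 [ 0.9942  0.0098  0.1074 -0.5879]
 [-0.1071 -0.0244  0.9939 -0.9517]
 [ 0.      0.      0.      1.    ]] ['color', 'mtx', 'world_to_cam']
{'t': 0.1, 'joint_pos': array([ 0.9539,  0.2457,  1.5589, -0.    ,  1.3387, -0.1741]), 'joint_velocities': array([ 0.0011, -0.0011, -0.0031, -0.0023, -0.0008,  0.0007]), 'effort': array([ -0.0004, -43.0669, -32.713 ,  -0.0001,   0.0028,  -0.    ]), 'ee_pos': array([0.2782, 0.5869, 0.2493]), 'eef_rot': array([[-0.9036,  0.4285, -0.001 ],
       [ 0.4285,  0.9036, -0.0014],
       [ 0.0003, -0.0017, -1.    ]]), 'contact_force': array([ 0.2423, -0.2647,  0.6152]), 'moment': array([-0.0332,  0.0085, -0.0401]), 'grasp_force': 0.0, 'width': 0.0853066468123526}
```

View pics/top0.png

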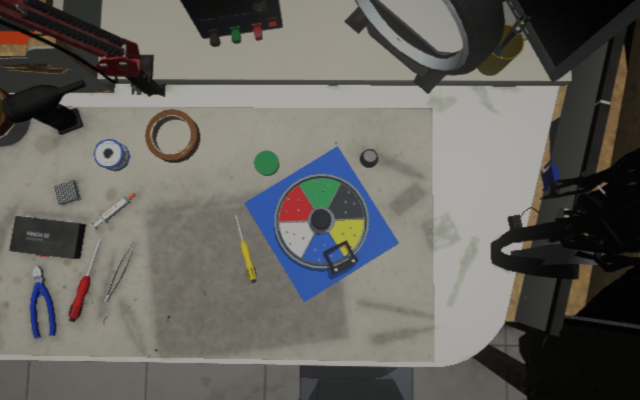

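View pics/scene0.png

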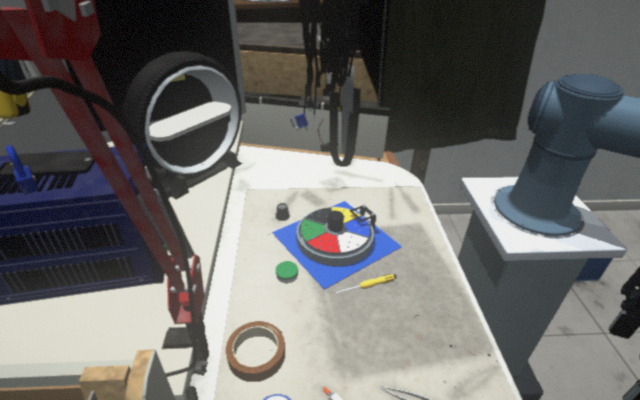

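The top view shows the tray at about (321,222) px, with its window at (341,260) over the yellow/blue boundary and red at (295,207). The bystanders are the tin (266,162), loupe (369,158) and screwdriver (246,250). The scene view shows the same layout, with the pad centred near (337,243) px. Next I'll measure.

```bash
cat > h.py <<'E'
from workcell import manip
import cv2,numpy as np
np.set_printoptions(precision=4,suppress=True)
def cast(f,uv,z):
    uv=np.atleast_2d(uv).astype(float);M=f["mtx"];W=f["world_to_cam"];R=W[:3,:3];c=-R.T@W[:3,3]
    d=np.c_[(uv[:,0]-M[0,2])/M[0,0],-(uv[:,1]-M[1,2])/M[1,1],-np.ones(len(uv))]@R
    return c+d*((z-c[2])/d[:,2])[:,None]
def proj(f,p):
    W=f["world_to_cam"];q=np.atleast_2d(p)@W[:3,:3].T+W[:3,3]
    return np.c_[f["mtx"][0,2]-f["mtx"][0,0]*q[:,0]/q[:,2],f["mtx"][1,2]+f["mtx"][1,1]*q[:,1]/q[:,2]]
def sectors(f,c,z,r0=.045,r1=.076):
    """circular mean world angle of each sector colour on the disc top"""
    v,u=np.mgrid[0:400,0:640];P=cast(f,np.c_[u.ravel(),v.ravel()],z)[:,:2]-c[:2]
    r=np.hypot(*P.T);k=(r>r0)&(r<r1);a=np.arctan2(P[k,1],P[k,0])
    h=cv2.cvtColor(f["color"],cv2.COLOR_RGB2HSV).reshape(-1,3)[k].astype(int);H,S,V=h.T
    m={"red":((H<8)|(H>170))&(S>120)&(V>80),"green":(H>45)&(H<85)&(S>90),"yellow":(H>18)&(H<38)&(S>120),"white":(S<50)&(V>150),"blue":(H>95)&(H<125)&(S>120)}
    return {n:(np.degrees(np.angle(np.exp(1j*a[q]).mean())),q.sum(),q.sum() and np.degrees(np.ptp(np.angle(np.exp(1j*(a[q]-np.angle(np.exp(1j*a[q]).mean()))))))) for n,q in m.items()}
E
cat > m.py <<'E'
from h import *
f=manip.grab_frame("top");g=manip.grab_frame("scene")
def blob(f,mask,box):
    x0,y0,x1,y1=box;m=np.zeros(mask.shape,np.uint8);m[y0:y1,x0:x1]=mask[y0:y1,x0:x1]*255
    n,l,s,c=cv2.connectedComponentsWithStats(m);i=1+s[1:,4].argmax();return (l==i).astype(np.uint8),c[i],s[i]
hs=cv2.cvtColor(f["color"],cv2.COLOR_RGB2HSV).astype(int);H,S,V=np.moveaxis(hs,2,0)
# knob: dark blob near the middle
m,c,s=blob(f,(V<60),(305,205,337,240));print("knob px",c,s,cast(f,c,.072),cast(f,c,.055))
# frame
m,c,s=blob(f,(V<60),(322,238,362,282));pts=cv2.findContours(m,0,2)[0][0][:,0]
r=cv2.minAreaRect(cast(f,pts,.054)[:,:2].astype(np.float32)*1000);print("frame",c,s,r)
# pad
m,c,s=blob(f,(H>100)&(H<120)&(S>150),(230,130,410,310));hull=cv2.convexHull(cv2.findContours(m,0,2)[0][0])[:,0]
print("pad",cv2.minAreaRect(cast(f,hull,.004)[:,:2].astype(np.float32)*1000))
# tray: non-pad inside the pad hull -> circle
ph=cv2.fillConvexPoly(np.zeros((400,640),np.uint8),cv2.convexHull(hull),1)
hm=cv2.erode(ph,np.ones((7,7)))*(1-((H>100)&(H<120)&(S>150)))
m,c,s=blob(f,hm>0,(230,130,410,310));pts=cv2.findContours(m,0,2)[0][0][:,0]
e=cv2.fitEllipse(cv2.convexHull(pts));print("tray",e,s,cast(f,e[0],.02))
for n,mk,b,z in(("tin",(H>45)&(H<85)&(S>90),(250,145,283,180),.02),("loupe",V<70,(355,145,385,172),.036),("driver",(H>18)&(H<38)&(S>120),(230,205,262,290),.008)):
    m,c,s=blob(f,mk,b);print(n,c,s,cast(f,c,z))
E
python3 m.py
```

```text
knob px [320.4739 219.4869] [311 209  20  21 306] [[0.5509 0.0996 0.072 ]] [[0.5522 0.1    0.055 ]]
frame [340.3909 258.8636] [325 242  32  32 220] ((482.59796142578125, 63.75809860229492), (43.449180603027344, 50.781517028808594), 29.18647003173828)
pad ((550.0021362304688, 101.06416320800781), (226.9069061279297, 216.3363037109375), 32.26081466674805)
tray ((322.1210632324219, 222.92376708984375), (95.42935180664062, 102.05554962158203), 156.9416046142578) [ 274  173   96  102 6805] [[0.5481 0.0976 0.02  ]]
tin [266.0909 162.4913] [254 151  25  24 462] [[0.6664 0.2098 0.02  ]]
loupe [367.4274 161.2821] [360 151  18  16 117] [[0.6674 0.011  0.036 ]]
driver [247.7036 260.6571] [241 241  15  39 280] [[0.4733 0.2428 0.008 ]]
```

Run:
```python
import cv2
a=cv2.imread("pics/top0.png")[135:305,225:405];b=cv2.imread("pics/scene0.png")[190:300,260:410]
cv2.imwrite("pics/c0.png",cv2.resize(a,None,fx=3.4,fy=3.4,interpolation=cv2.INTER_CUBIC))
```

```text
(no output)
```

View pics/c0.png

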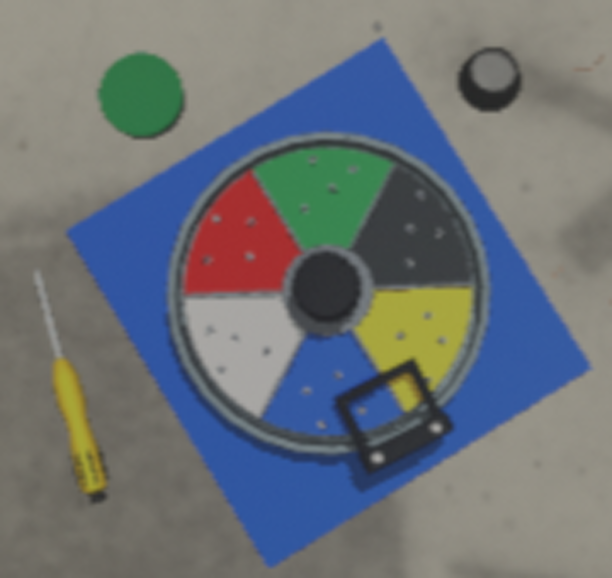

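The crop shows the red sector pointing upper left at about 60° in world, and the frame opening at (395,405) over blue/yellow. The pad, knob and tray centres agree to within about 3 mm. Now the sector angles and the move plan.

Run:
```python
from h import *
f=manip.grab_frame("top");g=manip.grab_frame("scene")
# knob centre from both views (top of knob)
for z in(.032,.038):
    for c in((.5505,.0995),):
        print(z,sectors(f,np.array(c),z)); print(" scene",sectors(g,np.array(c),z))
# height check: midpoints of knob top in the scene view
H=cv2.cvtColor(g["color"],cv2.COLOR_RGB2HSV);print("knob top expected scene px",proj(g,[[.5505,.0995,.072],[.5505,.0995,.078],[.5505,.0995,.034]]))
m=((H[...,2]<55)).astype(np.uint8);x=m[205:240,325:348];
for r in x:print(''.join('.#'[i] for i in r))
```

```text
0.032 {'red': (np.float64(61.24871913803724), np.int64(480), np.float64(55.74177515688111)), 'green': (np.float64(2.8137847900960757), np.int64(466), np.float64(55.62260275835511)), 'yellow': (np.float64(-113.20965522795746), np.int64(451), np.float64(57.767181758140495)), 'white': (np.float64(121.32923082037202), np.int64(486), np.float64(56.85187659186633)), 'blue': (np.float64(-178.70900054429458), np.int64(463), np.float64(59.509014965506275))}
 scene {'red': (np.float64(59.76210983340227), np.int64(251), np.float64(58.58990542677713)), 'green': (np.float64(-0.46691174405191577), np.int64(188), np.float64(51.21717984241739)), 'yellow': (np.float64(-117.2268894658386), np.int64(94), np.float64(49.54481666462311)), 'white': (np.float64(122.39900357404424), np.int64(281), np.float64(65.74410702784658)), 'blue': (np.float64(-176.47996407647858), np.int64(188), np.float64(57.282047163739904))}
0.038 {'red': (np.float64(61.508334193929024), np.int64(488), np.float64(56.07765219767888)), 'green': (np.float64(2.784092210845267), np.int64(476), np.float64(55.93513257576427)), 'yellow': (n
[... 937 characters left out ...]
....
.......................
.......................
.......................
.......................
.......................
.......................
.......................
.......................
.......................
.......................
.......................
.......................
.......................
.......................
.......................
.......................
.......................
.......................
.......................
.......................
.......................
.......................
.......................
.......................
.......................
.......................
.......................
.......................
.......................
```

```bash
R='print'; python3 -m inch '[[-0.47,-0.34,0,0,0,0],[-0.47,-0.34,0,0,0,0],[-0.47,-0.34,0,0,0,0],[-0.47,-0.34,0,0,0,0],[-0.47,-0.34,0,0,0,0],[-0.47,-0.34,0,0,0,0],[-0.47,-0.34,0,0,0,0],[-0.47,-0.34,0,0,0,0],[-0.47,-0.34,0,0,0,0],[-0.47,-0.34,0,0,0,0],[-0.47,-0.34,0,0,0,0],[-0.47,-0.34,0,0,0,0]]' 60
python3 -m inch '[[-0.47,-0.34,0,0,0,0],[-0.47,-0.34,0,0,0,0],[-0.47,-0.34,0,0,0,0],[-0.47,-0.34,0,0,0,0],[-0.47,-0.34,0,0,0,0],[-0.47,-0.34,0,0,0,0],[-0.47,-0.34,0,0,0,0],[-0.47,-0.34,0,0,0,0],[-0.47,-0.34,0,0,0,0],[-0.47,-0.34,0,0,0,0],[-0.47,-0.34,0,0,0,0],[-0.47,-0.34,0,0,0,0]]'
python3 -m inch '[[0,0,0.1,0,0,1],[0,0,0.1,0,0,1],[0,0,0.1,0,0,1],[0,0,0.1,0,0,1],[0,0,0.1,0,0,1],[0,0,0.1,0,0,1],[0,0,0.1,0,0,1],[0,0,0.1,0,0,1],[0,0,0.1,0,0,1],[0,0,0.1,0,0,1],[0,0,0.1,0,0,1],[0,0,0.1,0,0,1]]'
python3 -m inch '[[0,0,0.1,0,0,1],[0,0,0.1,0,0,1],[0,0,0.1,0,0,1],[0,0,0.1,0,0,1],[0,0,0.1,0,0,1],[0,0,0.1,0,0,1],[0,0,0.1,0,0,1],[0,0,0.1,0,0,1],[0,0,0.1,0,0,1],[0,0,0.1,0,0,1],[0,0,0.1,0,0,1],[0,0,0.1,0,0,1]]'
python3 -m inch '[[0,0,0,0,0,1],[0,0,0,0,0,1],[0,0,0,0,0,1],[0,0,0,0,0,1],[0,0,0,0,0,0],[0,0,0,0,0,0],[0,0,0,0,0,0],[0,0,0,0,0,0]]'
python3 - <<'E'
from h import *
s=manip.read_state();p=s["ee_pos"];print(s["t"],p,s["eef_rot"],s["joint_pos"],s["contact_force"],s["width"])
print("shift to (.5503,.0992) in tool units",s["eef_rot"].T@(np.array([.5503,.0992,p[2]])-p)/.04)
E
```

```text
t: 1.3
ee_pos: [0.4128, 0.3422, 0.2504]
eef_rot: [[-0.904, 0.428, 0.0], [0.428, 0.904, 0.0], [-0.0, 0.0, -1.0]]
contact_force: [0.8, -0.1, -0.4]
width: 0.0601
grasp_force: 0.0
t: 2.3
ee_pos: [0.5467, 0.098, 0.2503]
eef_rot: [[-0.904, 0.429, 0.0], [0.429, 0.904, 0.0], [-0.0, 0.0, -1.0]]
contact_force: [-0.4, 0.1, 0.1]
width: 0.06
grasp_force: 0.0
t: 3.3
ee_pos: [0.5463, 0.0991, 0.2021]
eef_rot: [[-0.076, 0.997, 0.0], [0.997, 0.076, -0.0], [-0.0, 0.0, -1.0]]
contact_force: [-0.7, 0.3, 0.2]
width: 0.0602
grasp_force: 0.0
t: 4.3
ee_pos: [0.5463, 0.0991, 0.1541]
eef_rot: [[0.825, 0.565, 0.0], [0.565, -0.825, -0.0], [0.0, 0.0, -1.0]]
contact_force: [0.5, -0.4, -0.6]
width: 0.0601
grasp_force: 0.0
t: 4.97
ee_pos: [0.5463, 0.0991, 0.1543]
eef_rot: [[0.967, 0.254, 0.0], [0.254, -0.967, 0.0], [0.0, -0.0, -1.0]]
contact_force: [-0.4, -0.2, 0.2]
width: 0.0604
grasp_force: 0.0
4.9667 [0.5463 0.0991 0.1543] [[ 0.9673  0.2537  0.    ]
 [ 0.2537 -0.9673  0.    ]
 [ 0.     -0.     -1.    ]] [-0.0248  0.1337  1.8727  0.      1.1351  1.2894] [-0.4074 -0.1554  0.1901] 0.06038544058258838
shift to (.5503,.0992) in tool units [0.0967 0.022  0.    ]
```

```bash
python3 -m inch '[[0.095,0.022,0.3,0,0,0],[0,0,0.3,0,0,0],[0,0,0.3,0,0,0],[0,0,0.3,0,0,0],[0,0,0.3,0,0,0],[0,0,0.3,0,0,0],[0,0,0.2,0,0,0],[0,0,0.15,0,0,0],[0,0,0.13,0,0,0],[0,0,0,0,0,0],[0,0,0,0,0,0],[0,0,0,0,0,0]]'
python3 - <<'E'
from h import *
g=manip.grab_frame("scene");cv2.imwrite("pics/s1.png",cv2.resize(g["color"][150:290,250:430,::-1],None,fx=4,fy=4,interpolation=cv2.INTER_CUBIC))
E
```

```text
t: 5.97
ee_pos: [0.5508, 0.0992, 0.0637]
eef_rot: [[0.968, 0.253, 0.001], [0.253, -0.968, -0.0], [0.001, 0.0, -1.0]]
contact_force: [0.2, 0.2, 0.0]
width: 0.0602
grasp_force: 0.0
```

View pics/s1.png

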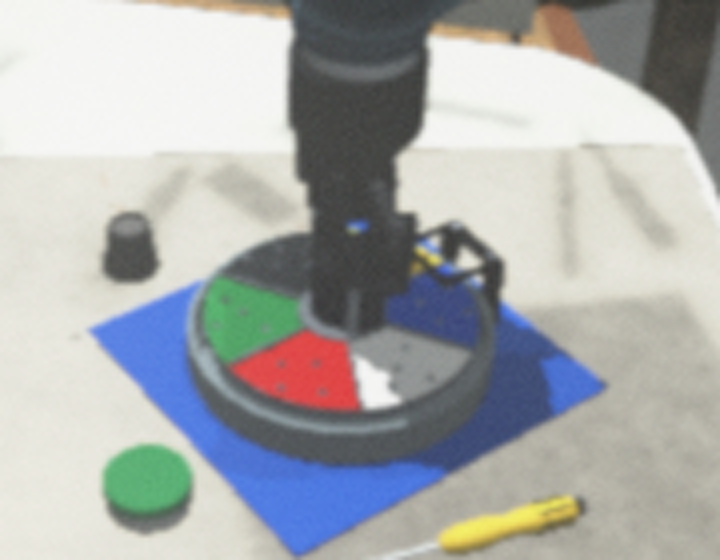

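The fingers stand either side of the knob (at about (345,270) in the crop), clear of the frame at (465,255). Closing now.

```bash
python3 -m inch '[[0,0,0,0,0,0],[0,0,0,0,0,0],[0,0,0,0,0,0],[0,0,0,0,0,0],[0,0,0,0,0,0],[0,0,0,0,0,0],[0,0,0,0,0,0],[0,0,0,0,0,0]]' 36 30
python3 -c "
from h import *
s=manip.read_state();print(s['ee_pos'],s['contact_force'],s['moment'],s['width'],s['grasp_force'])"
```

```text
t: 6.68
ee_pos: [0.5505, 0.099, 0.0634]
eef_rot: [[0.968, 0.253, 0.001], [0.253, -0.968, -0.0], [0.001, 0.0, -1.0]]
contact_force: [-0.6, -2.0, 3.6]
width: 0.0359
grasp_force: 2.5
[0.5505 0.099  0.0634] [-0.5606 -2.0298  3.6234] [-0.3227 -0.0075  0.0181] 0.0359336872180256 2.507870545377955
```

```bash
python3 -m inch '[[0,0,0,0,0,0],[0,0,0,0,0,0],[0,0,0,0,0,0],[0,0,0,0,0,0]]' 25 40
python3 -m inch '[[0,0,-0.05,0,0,0],[0,0,0,0,0,0],[0,0,0,0,0,0]]'
python3 -m inch '[[0,0,-0.015,0,0,0],[0,0,0,0,0,0],[0,0,0,0,0,0]]'
python3 -m inch '[[0,0,-0.015,0,0,0],[0,0,0,0,0,0],[0,0,0,0,0,0]]'
```

```text
t: 7.02
ee_pos: [0.5506, 0.099, 0.0637]
eef_rot: [[0.968, 0.252, 0.0], [0.252, -0.968, -0.0], [0.0, 0.0, -1.0]]
contact_force: [-1.8, -3.3, 5.0]
width: 0.0351
grasp_force: 39.3
t: 7.27
ee_pos: [0.55, 0.0992, 0.0642]
eef_rot: [[0.968, 0.253, 0.0], [0.253, -0.968, -0.0], [0.0, 0.0, -1.0]]
contact_force: [4.1, -1.3, -8.1]
width: 0.0351
grasp_force: 40.5
t: 7.52
ee_pos: [0.5499, 0.0992, 0.0652]
eef_rot: [[0.968, 0.253, -0.001], [0.253, -0.968, -0.0], [-0.001, -0.0, -1.0]]
contact_force: [3.4, 0.2, -7.7]
width: 0.0351
grasp_force: 40.5
t: 7.77
ee_pos: [0.5499, 0.0992, 0.066]
eef_rot: [[0.968, 0.253, -0.001], [0.253, -0.968, 0.0], [-0.001, -0.0, -1.0]]
contact_force: [4.0, -0.1, -8.8]
width: 0.035
grasp_force: 40.6
```

```bash
python3 -m inch '[[0.012,0.003,0.012,0,0,0],[0,0,0,0,0,0],[0,0,0,0,0,0]]'
python3 -m inch '[[0.012,0.003,0,0,0,0],[0,0,0,0,0,0],[0,0,0,0,0,0]]'
python3 -c "
from h import *
s=manip.read_state();print(s['ee_pos'],s['contact_force'],s['moment'],s['width'],s['grasp_force'])"
```

```text
t: 8.02
ee_pos: [0.5501, 0.0992, 0.0654]
eef_rot: [[0.968, 0.253, -0.002], [0.253, -0.968, 0.0], [-0.002, -0.0, -1.0]]
contact_force: [1.9, -0.5, -8.3]
width: 0.0347
grasp_force: 40.6
t: 8.27
ee_pos: [0.5503, 0.0993, 0.0653]
eef_rot: [[0.968, 0.253, -0.002], [0.253, -0.968, 0.0], [-0.002, -0.001, -1.0]]
contact_force: [-0.9, 0.4, -8.4]
width: 0.0348
grasp_force: 40.6
[0.5503 0.0993 0.0653] [-0.8947  0.4132 -8.3881] [-0.2159  0.1228  0.0108] 0.03479840152843734 40.63424646388739
```

```bash
python3 -m inch '[[0,0,0,0,0,-0.5],[0,0,0,0,0,-0.5],[0,0,0,0,0,-0.5],[0,0,0,0,0,-0.5],[0,0,0,0,0,0],[0,0,0,0,0,0]]'
python3 -c "
from h import *
s=manip.read_state();print(s['ee_pos'],s['contact_force'],s['moment'],s['width'],s['grasp_force'])"
```

```text
t: 8.77
ee_pos: [0.5505, 0.099, 0.0654]
eef_rot: [[0.909, 0.416, -0.002], [0.416, -0.909, -0.0], [-0.002, -0.0, -1.0]]
contact_force: [-2.1, -1.5, -9.1]
width: 0.0349
grasp_force: 40.6
[0.5505 0.099  0.0654] [-2.0634 -1.4851 -9.0505] [-0.5276  0.2216  0.0314] 0.034925293339129033 40.62539335805923
```

```bash
python3 -m inch '[[-0.01,0.002,0,0,0,-0.5],[0,0,0,0,0,-0.7],[0,0,0,0,0,-0.7],[0,0,0,0,0,-0.7],[0,0,0,0,0,-0.7],[0,0,0,0,0,-0.7],[0,0,0,0,0,0],[0,0,0,0,0,0]]'
python3 -c "
from h import *
s=manip.read_state();F=s['contact_force'];print(s['moment'],'fix',-(s['eef_rot'].T@(np.r_[-F[:2],0]))/5/40)"
```

```text
t: 9.43
ee_pos: [0.551, 0.0986, 0.0658]
eef_rot: [[0.713, 0.701, 0.0], [0.701, -0.713, -0.001], [-0.0, 0.001, -1.0]]
contact_force: [0.1, -3.5, -8.7]
width: 0.0347
grasp_force: 40.6
[-0.8555 -0.1278  0.0454] fix [-0.0117  0.0129  0.    ]
```

```bash
python3 -m inch '[[-0.012,0.013,0,0,0,-0.5],[0,0,0,0,0,-0.7],[0,0,0,0,0,-0.7],[0,0,0,0,0,-0.7],[0,0,0,0,0,-0.7],[0,0,0,0,0,-0.7],[0,0,0,0,0,0],[0,0,0,0,0,0]]'
python3 -c "
from h import *
s=manip.read_state();F=s['contact_force'];print(s['moment'],'fix',-(s['eef_rot'].T@(np.r_[-F[:2],0]))/5/40)"
```

```text
t: 10.1
ee_pos: [0.5515, 0.0982, 0.0662]
eef_rot: [[0.431, 0.902, 0.002], [0.902, -0.431, -0.0], [0.001, 0.002, -1.0]]
contact_force: [1.8, -2.9, -8.4]
width: 0.0349
grasp_force: 40.7
[-0.6109 -0.431  -0.0278] fix [-0.0093  0.0142  0.    ]
```

```bash
python3 -m inch '[[-0.01,0.014,0.008,0,0,-0.5],[0,0,0,0,0,-0.7],[0,0,0,0,0,-0.7],[0,0,0,0,0,-0.7],[0,0,0,0,0,-0.7],[0,0,0,0,0,-0.7],[0,0,0,0,0,0],[0,0,0,0,0,0]]'
python3 -c "
from h import *
s=manip.read_state();F=s['contact_force'];print(s['moment'],'fix',-(s['eef_rot'].T@(np.r_[-F[:2],0]))/5/40)"
```

```text
t: 10.77
ee_pos: [0.5521, 0.0979, 0.066]
eef_rot: [[0.097, 0.995, 0.002], [0.995, -0.097, 0.001], [0.001, 0.002, -1.0]]
contact_force: [4.9, 0.8, -8.3]
width: 0.0347
grasp_force: 40.7
[-0.1848 -0.86   -0.0026] fix [0.0063 0.024  0.0001]
```

```bash
cat > shift.py <<'E'
from h import *
a=cv2.imread("pics/scene0.png",0).astype(np.float32);g=manip.grab_frame("scene");cv2.imwrite("pics/now.png",g["color"][...,::-1])
b=cv2.cvtColor(g["color"],cv2.COLOR_RGB2GRAY).astype(np.float32)
def sh(n,x0,y0,x1,y1):
    t=a[y0:y1,x0:x1];k=8;T=cv2.resize(t,None,fx=k,fy=k,interpolation=2);S=cv2.resize(b[y0-4:y1+4,x0-4:x1+4],None,fx=k,fy=k,interpolation=2)
    r=cv2.matchTemplate(S,T,cv2.TM_CCOEFF_NORMED);_,v,_,p=cv2.minMaxLoc(r);print(n,"shift px",p[0]/k-4,p[1]/k-4,"score",round(v,3))
sh("frame",360,202,378,224);sh("front rim",305,245,345,268);sh("left rim",294,225,312,255);sh("tin(ref)",274,258,300,284)
E
python3 shift.py
```

```text
frame shift px 0.625 0.0 score 0.888
front rim shift px -0.125 -0.25 score 0.745
left rim shift px 0.5 0.25 score 0.407
tin(ref) shift px 0.0 0.0 score 0.999
```

```bash
python3 -m inch '[[0,0,0,-0.06,0,0],[0,0,0,0,0,0],[0,0,0,0,0,0]]'
python3 -c "
from h import *
s=manip.read_state();F=s['contact_force'];print(s['moment'],F,s['eef_rot'].T@s['moment'])"
python3 -m inch '[[0.006,0.024,0,0,0,0],[0,0,0,0,0,0],[0,0,0,0,0,0]]'
python3 -c "
from h import *
s=manip.read_state();F=s['contact_force'];print(s['moment'],F,s['eef_rot'].T@s['moment'])"
```

```text
t: 11.07
ee_pos: [0.5517, 0.0978, 0.0658]
eef_rot: [[0.095, 0.995, 0.007], [0.996, -0.095, -0.0], [0.001, 0.007, -1.0]]
contact_force: [5.0, 0.4, -7.7]
width: 0.0349
grasp_force: 40.8
[-0.0107 -0.9619 -0.0437] [ 4.9971  0.4327 -7.6958] [-0.9587  0.0799  0.0437]
t: 11.32
ee_pos: [0.5519, 0.0979, 0.0653]
eef_rot: [[0.094, 0.996, 0.004], [0.996, -0.094, -0.0], [0.0, 0.004, -1.0]]
contact_force: [3.6, 1.0, -7.8]
width: 0.0351
grasp_force: 40.9
[-0.0789 -0.5781 -0.0282] [ 3.5607  0.967  -7.8067] [-0.583  -0.0244  0.0281]
```

```bash
python3 -m inch '[[0,0,0.02,0.06,0,0],[0,0,0.02,0,0,0],[0,0,0,0,0,0],[0,0,0,0,0,0]]'
python3 -m inch '[[0,0,0.01,0,0,0],[0,0,0,0,0,0],[0,0,0,0,0,0]]'
```

```text
t: 11.65
ee_pos: [0.5522, 0.0978, 0.0641]
eef_rot: [[0.094, 0.996, -0.0], [0.996, -0.094, -0.0], [-0.0, -0.0, -1.0]]
contact_force: [1.1, 0.0, -4.5]
width: 0.0347
grasp_force: 41.2
t: 11.9
ee_pos: [0.5523, 0.0977, 0.0639]
eef_rot: [[0.094, 0.996, -0.0], [0.996, -0.094, -0.0], [-0.0, -0.0, -1.0]]
contact_force: [-1.1, -2.1, -0.5]
width: 0.0348
grasp_force: 41.7
```

```bash
python3 -m inch '[[0,0,0,0,0,0],[0,0,0,0,0,0],[0,0,0,0,0,0],[0,0,0,0,0,0],[0,0,0,0,0,0]]' 48
python3 shift.py
```

```text
t: 12.32
ee_pos: [0.5523, 0.0978, 0.0636]
eef_rot: [[0.094, 0.996, 0.0], [0.996, -0.094, 0.0], [0.0, 0.0, -1.0]]
contact_force: [0.8, -0.3, 0.3]
width: 0.048
grasp_force: 0.0
frame shift px 0.625 0.0 score 0.86
front rim shift px 0.125 -0.125 score 0.752
left rim shift px 0.625 0.25 score 0.397
tin(ref) shift px 0.0 0.0 score 0.999
```

View pics/now.png

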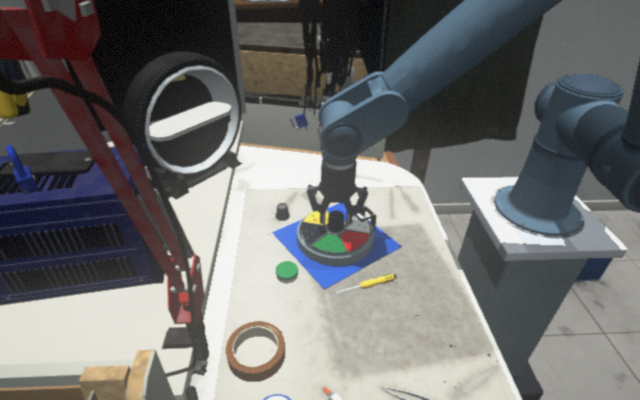

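The arm now grips along world x. The tray, pad and bystanders look unmoved (tray at (337,240) px), and red has turned to (357,240). I'll recentre and grip again.

```bash
python3 -m inch '[[0.027,-0.035,0,0,0,0],[0,0,0,0,0,0],[0,0,0,0,0,0],[0,0,0,0,0,0]]' 36.5 20
python3 -m inch '[[0,0,0,0,0,0],[0,0,0,0,0,0],[0,0,0,0,0,0],[0,0,0,0,0,0],[0,0,0,0,0,0]]' 25 40
python3 -c "
from h import *
s=manip.read_state();F=s['contact_force'];print(s['moment'],F)"
```

```text
t: 12.7
ee_pos: [0.5518, 0.0989, 0.064]
eef_rot: [[0.094, 0.996, 0.002], [0.996, -0.094, -0.0], [0.0, 0.002, -1.0]]
contact_force: [2.7, -0.4, 0.1]
width: 0.0369
grasp_force: 1.9
t: 13.12
ee_pos: [0.552, 0.0988, 0.0642]
eef_rot: [[0.094, 0.996, 0.003], [0.996, -0.094, -0.0], [0.0, 0.003, -1.0]]
contact_force: [5.3, -1.8, 1.4]
width: 0.0348
grasp_force: 39.7
[-0.1781 -0.7527 -0.1389] [ 5.2876 -1.7748  1.3873]
```

```bash
python3 -m inch '[[0,0.03,0,0,0,0],[0,0,0,0,0,0],[0,0,0,0,0,0]]'
python3 -m inch '[[0,0,-0.04,0,0,0],[0,0,-0.03,0,0,0],[0,0,0,0,0,0],[0,0,0,0,0,0]]'
python3 -c "
from h import *
s=manip.read_state();F=s['contact_force'];print(s['moment'],F)"
```

```text
t: 13.37
ee_pos: [0.5523, 0.0988, 0.064]
eef_rot: [[0.094, 0.996, -0.0], [0.996, -0.094, -0.0], [-0.0, -0.0, -1.0]]
contact_force: [2.4, -1.9, 5.4]
width: 0.035
grasp_force: 40.1
t: 13.7
ee_pos: [0.5512, 0.099, 0.0651]
eef_rot: [[0.093, 0.996, -0.002], [0.996, -0.093, 0.0], [-0.0, -0.002, -1.0]]
contact_force: [4.2, 0.1, -7.6]
width: 0.0349
grasp_force: 40.6
[-0.0322 -0.9761 -0.0101] [ 4.2466  0.0995 -7.5993]
```

```bash
cat > fx.py <<'E'
from h import *
s=manip.read_state();F=s['contact_force'];R=s['eef_rot'];y=R[:,1]
print(s['moment'],F,'fix',(R.T@np.r_[F[:2],0])[:2]/4.5/40,'yaw y',np.degrees(np.arctan2(y[1],y[0])),'q6',s['joint_pos'][5])
E
python3 -m inch '[[0.002,0.026,0,0,0,0],[0,0,0,0,0,0],[0,0,0,0,0,0]]'; python3 fx.py
python3 -m inch '[[0,0,0,0,0,-0.5],[0,0,0,0,0,-0.7],[0,0,0,0,0,-0.8],[0,0,0,0,0,0],[0,0,0,0,0,0]]'; python3 fx.py
```

```text
t: 13.95
ee_pos: [0.5515, 0.099, 0.0651]
eef_rot: [[0.093, 0.996, -0.004], [0.996, -0.093, 0.0], [-0.0, -0.004, -1.0]]
contact_force: [-0.3, 1.2, -7.6]
width: 0.035
grasp_force: 40.7
[-0.036  -0.1679 -0.0519] [-0.2825  1.165  -7.6213] fix [ 0.0063 -0.0022] yaw y -5.361460313643596 q6 0.06886349263171383
t: 14.37
ee_pos: [0.5518, 0.099, 0.0654]
eef_rot: [[-0.079, 0.997, -0.004], [0.997, 0.079, 0.0], [0.0, -0.004, -1.0]]
contact_force: [-1.6, 2.0, -8.3]
width: 0.0349
grasp_force: 40.7
[-0.0476  0.1212  0.0553] [-1.5829  1.9802 -8.2576] fix [ 0.0117 -0.0079] yaw y 4.545514641414741 q6 -0.10406495406333374
```

```bash
python3 -m inch '[[0.01,-0.007,0,0,0,-0.5],[0,0,0,0,0,-0.7],[0,0,0,0,0,-0.7],[0,0,0,0,0,-0.7],[0,0,0,0,0,-0.7],[0,0,0,0,0,-0.7],[0,0,0,0,0,0],[0,0,0,0,0,0]]'; python3 fx.py
```

```text
t: 15.03
ee_pos: [0.552, 0.0992, 0.0658]
eef_rot: [[-0.415, 0.91, -0.002], [0.91, 0.415, -0.0], [0.001, -0.002, -1.0]]
contact_force: [-1.9, 0.9, -7.4]
width: 0.0348
grasp_force: 40.7
[-0.0778  0.2075  0.0715] [-1.9074  0.8857 -7.4141] fix [ 0.0089 -0.0076] yaw y 24.499152617516494 q6 -0.4516461914281083
```

```bash
python3 -m inch '[[0.008,-0.007,0,0,0,-0.5],[0,0,0,0,0,-0.7],[0,0,0,0,0,-0.7],[0,0,0,0,0,-0.7],[0,0,0,0,0,-0.7],[0,0,0,0,0,-0.7],[0,0,0,0,0,0],[0,0,0,0,0,0]]'; python3 fx.py
```

```text
t: 15.7
ee_pos: [0.5522, 0.0995, 0.0661]
eef_rot: [[-0.701, 0.714, -0.001], [0.714, 0.701, 0.0], [0.001, -0.0, -1.0]]
contact_force: [-0.8, 1.0, -8.7]
width: 0.0346
grasp_force: 40.7
[ 0.1022 -0.0049  0.013 ] [-0.8165  0.9631 -8.7263] fix [0.007  0.0005] yaw y 44.47272668620465 q6 -0.800088262876552
```

```bash
python3 -m inch '[[0.005,0,0,0,0,-0.6],[0,0,0,0,0,-0.7],[0,0,0,0,0,-0.7],[0,0,0,0,0,-0.7],[0,0,0,0,0,-0.7],[0,0,0,0,0,0],[0,0,0,0,0,0]]'; python3 fx.py
python3 -m inch '[[0,0,0.02,0,0,0],[0,0,0.02,0,0,0],[0,0,0,0,0,0],[0,0,0,0,0,0]]';  python3 -m inch '[[0,0,0.012,0,0,0],[0,0,0,0,0,0],[0,0,0,0,0,0]]';python3 fx.py
```

```text
t: 16.28
ee_pos: [0.5523, 0.0997, 0.0662]
eef_rot: [[-0.878, 0.478, -0.0], [0.478, 0.878, 0.0], [0.0, 0.0, -1.0]]
contact_force: [-0.6, 2.0, -7.7]
width: 0.0347
grasp_force: 40.7
[ 0.2839 -0.096   0.0203] [-0.6056  2.0072 -7.74  ] fix [0.0083 0.0082] yaw y 61.457118098079974 q6 -1.0963492989305925
t: 16.62
ee_pos: [0.5523, 0.0997, 0.0647]
eef_rot: [[-0.88, 0.476, -0.0], [0.476, 0.88, 0.0], [0.0, 0.0, -1.0]]
contact_force: [-1.7, 1.4, -7.2]
width: 0.0348
grasp_force: 40.8
t: 16.87
ee_pos: [0.5524, 0.0996, 0.0644]
eef_rot: [[-0.88, 0.475, 0.0], [0.475, 0.88, 0.0], [0.0, 0.0, -1.0]]
contact_force: [-1.1, 2.7, -5.1]
width: 0.0349
grasp_force: 41.0
[ 0.3621  0.1541 -0.0232] [-1.1253  2.7226 -5.1256] fix [0.0127 0.0103] yaw y 61.61736053057713 q6 -1.09906230055777
```

```bash
python3 -m inch '[[0.008,0.008,0.018,0,0,0],[0,0,0,0,0,0],[0,0,0,0,0,0]]';python3 fx.py
python3 -m inch '[[0,0,-0.045,0,0,0],[0,0,0,0,0,-0.5],[0,0,0,0,0,0],[0,0,0.045,0,0,0],[0,0,0,0,0,0],[0,0,0,0,0,0]]';python3 fx.py
```

```text
t: 17.12
ee_pos: [0.5526, 0.0997, 0.0641]
eef_rot: [[-0.88, 0.475, 0.001], [0.475, 0.88, -0.001], [-0.001, -0.0, -1.0]]
contact_force: [-2.1, 0.0, -0.7]
width: 0.0347
grasp_force: 41.6
[-0.1568  0.4942 -0.0215] [-2.1409  0.0326 -0.729 ] fix [ 0.0106 -0.0055] yaw y 61.6358593456809 q6 -1.0984193360178536
t: 17.62
ee_pos: [0.5526, 0.0998, 0.0641]
eef_rot: [[-0.9, 0.437, 0.0], [0.437, 0.9, -0.0], [-0.001, -0.0, -1.0]]
contact_force: [-2.0, -0.6, 0.1]
width: 0.0348
grasp_force: 41.6
[-0.355   0.4456 -0.0165] [-2.0288 -0.5922  0.0638] fix [ 0.0087 -0.0079] yaw y 64.1124513437853 q6 -1.1416694767784823
```

```bash
python3 -m inch '[[0,0,-0.045,0,0,0],[0,0,0,0,0,0],[0,0,0,0,0,-0.4],[0,0,0,0,0,0],[0,0,0.045,0,0,0],[0,0,0,0,0,0],[0,0,0,0,0,0]]' |grep -E "ee_pos|cont"
python3 -m inch '[[0,0,-0.045,0,0,0],[0,0,0,0,0,0],[0,0,0,0,0,-0.4],[0,0,0,0,0,0],[0,0,0.045,0,0,0],[0,0,0,0,0,0],[0,0,0,0,0,0]]'|grep -E "ee_pos|cont"
python3 -m inch '[[0,0,-0.045,0,0,0],[0,0,0,0,0,0],[0,0,0,0,0,-0.4],[0,0,0,0,0,0],[0,0,0.045,0,0,0],[0,0,0,0,0,0],[0,0,0,0,0,0]]'|grep -E "ee_pos|cont"; python3 fx.py
```

```text
ee_pos: [0.5525, 0.0999, 0.064]
contact_force: [-0.8, -1.8, -0.5]
ee_pos: [0.5524, 0.1, 0.0637]
contact_force: [-0.4, -0.9, -3.4]
ee_pos: [0.5522, 0.1, 0.0634]
contact_force: [0.2, -2.0, -6.8]
[-0.312  -0.302   0.0358] [ 0.2487 -2.0471 -6.758 ] fix [-0.0052 -0.0102] yaw y 70.10165697489117 q6 -1.2464052193436874
```

```bash
python3 -m inch '[[-0.004,-0.008,0.025,0,0,0],[0,0,0,0,0,0],[0,0,0,0,0,0]]';python3 fx.py
```

```text
t: 19.62
ee_pos: [0.5522, 0.0999, 0.0625]
eef_rot: [[-0.94, 0.34, -0.0], [0.34, 0.94, 0.001], [0.0, 0.0, -1.0]]
contact_force: [0.6, -0.1, -6.2]
width: 0.0348
grasp_force: 40.9
[ 0.0761 -0.2969  0.0054] [ 0.5719 -0.0936 -6.2147] fix [-0.0032  0.0006] yaw y 70.11450480167933 q6 -1.2473623620624552
```

Dropping into the gap with no torque. I'll lower it gently the rest of the way.

```bash
python3 -m inch '[[0,0,0.025,0,0,0],[0,0,0.015,0,0,0],[0,0,0,0,0,0],[0,0,0,0,0,0]]';python3 fx.py
python3 -m inch '[[0,0,0.02,0,0,0],[0,0,0.01,0,0,0],[0,0,0,0,0,0],[0,0,0,0,0,0]]';python3 fx.py
```

```text
t: 19.95
ee_pos: [0.5522, 0.0998, 0.0609]
eef_rot: [[-0.94, 0.34, -0.0], [0.34, 0.94, 0.0], [0.0, 0.0, -1.0]]
contact_force: [0.4, 0.7, -6.3]
width: 0.035
grasp_force: 41.0
[ 0.2647 -0.24    0.0513] [ 0.3596  0.7386 -6.3002] fix [-0.0005  0.0045] yaw y 70.12273262136647 q6 -1.2474610271867752
t: 20.28
ee_pos: [0.5522, 0.0998, 0.0597]
eef_rot: [[-0.94, 0.34, -0.0], [0.34, 0.94, 0.0], [0.0, 0.0, -1.0]]
contact_force: [-0.1, 1.7, -5.5]
width: 0.0346
grasp_force: 41.0
[ 0.4654 -0.2001  0.0162] [-0.0584  1.694  -5.4516] fix [0.0035 0.0087] yaw y 70.11990201799019 q6 -1.2474905133294532
```

```bash
python3 -m inch '[[0.004,0.009,0.02,0,0,0],[0,0,0.01,0,0,0],[0,0,0,0,0,0],[0,0,0,0,0,0]]';python3 fx.py
python3 -m inch '[[0,0,0.012,0,0,0],[0,0,0,0,0,0],[0,0,0,0,0,0]]';python3 fx.py
```

```text
t: 20.62
ee_pos: [0.5522, 0.0999, 0.0585]
eef_rot: [[-0.94, 0.34, -0.0], [0.34, 0.94, -0.0], [0.0, -0.0, -1.0]]
contact_force: [0.3, 0.7, -5.1]
width: 0.035
grasp_force: 41.1
[ 0.1138 -0.1596 -0.0328] [ 0.2685  0.6788 -5.0783] fix [-0.0001  0.0041] yaw y 70.13103067452423 q6 -1.2467948176280836
t: 20.87
ee_pos: [0.5523, 0.0999, 0.0583]
eef_rot: [[-0.941, 0.34, 0.0], [0.34, 0.941, -0.0], [-0.0, -0.0, -1.0]]
contact_force: [-1.4, -0.0, -1.5]
width: 0.0346
grasp_force: 41.3
[0.0012 0.0394 0.0314] [-1.4157 -0.0093 -1.5052] fix [ 0.0074 -0.0027] yaw y 70.13579208721725 q6 -1.2468187091044851
```

```bash
python3 -m inch '[[0,0,0.006,0,0,0],[0,0,0,0,0,0],[0,0,0,0,0,0]]'
python3 -m inch '[[0,0,0,0,0,0],[0,0,0,0,0,0],[0,0,0,0,0,0],[0,0,0,0,0,0],[0,0,0,0,0,0],[0,0,0,0,0,0]]' 60
python3 -m inch '[[0,0,-0.2,0,0,0],[0,0,-0.4,0,0,0],[0,0,-0.5,0,0,0],[0,0,-0.6,0,0,0],[0,0,-0.6,0,0,0],[0,0,-0.6,0,0,0],[0,0,-0.6,0,0,0],[0,0,-0.6,0,0,0],[0,0,-0.6,0,0,0],[0,0,0,0,0,0],[0,0,0,0,0,0]]'
python3 -m inch '[[-0.5,0.8,0,0,0,0],[-0.5,0.8,0,0,0,0],[-0.5,0.8,0,0,0,0],[-0.5,0.8,0,0,0,0],[-0.5,0.8,0,0,0,0],[-0.5,0.8,0,0,0,0],[-0.5,0.8,0,0,0,0],[-0.5,0.8,0,0,0,0],[-0.5,0.8,0,0,0,0],[-0.5,0.8,0,0,0,0],[0,0,0,0,0,0],[0,0,0,0,0,0]]'
python3 m.py
python3 - <<'E'
from h import *
f=manip.grab_frame("top");cv2.imwrite("pics/e.png",cv2.resize(f["color"][135:305,225:405,::-1],None,fx=3.4,fy=3.4,interpolation=cv2.INTER_CUBIC))
print(sectors(f,np.array([.552,.0995]),.032))
E
```

```text
t: 21.12
ee_pos: [0.5524, 0.0999, 0.0582]
eef_rot: [[-0.94, 0.34, 0.0], [0.34, 0.94, -0.0], [-0.0, -0.0, -1.0]]
contact_force: [-2.4, -1.3, 1.0]
width: 0.0349
grasp_force: 41.7
t: 21.62
ee_pos: [0.5523, 0.1001, 0.0578]
eef_rot: [[-0.94, 0.34, 0.0], [0.34, 0.94, 0.0], [-0.0, 0.0, -1.0]]
contact_force: [-0.6, -0.6, 0.2]
width: 0.06
grasp_force: 0.0
t: 22.53
ee_pos: [0.5531, 0.1001, 0.2482]
eef_rot: [[-0.94, 0.34, 0.004], [0.34, 0.94, -0.0], [-0.004, 0.001, -1.0]]
contact_force: [-0.5, 0.2, -0.3]
width: 0.0596
grasp_force: 0.0
t: 23.53
ee_pos: [0.8489, 0.334, 0.2372]
eef_rot: [[-0.941, 0.339, -0.008], [0.339, 0.941, -0.002], [0.007, -0.005, -1.0]]
contact_force: [-0.8, -0.8, -0.2]
width: 0.0598
grasp_force: 0.0
knob px [320.261  220.5993] [312 211  18  20 272] [[0.5488 0.1    0.072 ]] [[0.5501 0.1004 0.055 ]]
frame [339.5537 259.0565] [325 243  31  31 177] ((481.54644775390625, 63.199913024902344), (43.0384521484375, 49.920021057128906), 27.374536514282227)
pad ((550.0021362304688, 101.06416320800781), (226.9069061279297, 216.3363037109375), 32.26081466674805)
tray ((322.0794677734375, 224.0850067138672), (95.25407409667969, 102.89302825927734), 158.443603515625) [ 273  174   97  104 6790] [[0.5458 0.0977 0.02  ]]
tin [266.0477 162.5531] [254 151  25  24 461] [[0.6663 0.2098 0.02  ]]
loupe [367.2885 161.4038] [360 152  18  15 104] [[0.6672 0.0113 0.036 ]]
driver [247.7036 260.6571] [241 241  15  39 280] [[0.4733 0.2428 0.008 ]]
{'red': (np.float64(-152.29106207711524), np.int64(395), np.float64(55.99814361933892)), 'green': (np.float64(148.6069102244269), np.int64(496), np.float64(56.929540259476504)), 'yellow': (np.float64(28.74965909355131), np.int64(478), np.float64(56.55699545624036)), 'white': (np.float64(-92.96763585591741), np.int64(503), np.float64(57.40689433390944)), 'blue': (np.float64(-32.24123222258973), np.int64(484), np.float64(57.26091587403449))}
```

View pics/e.png

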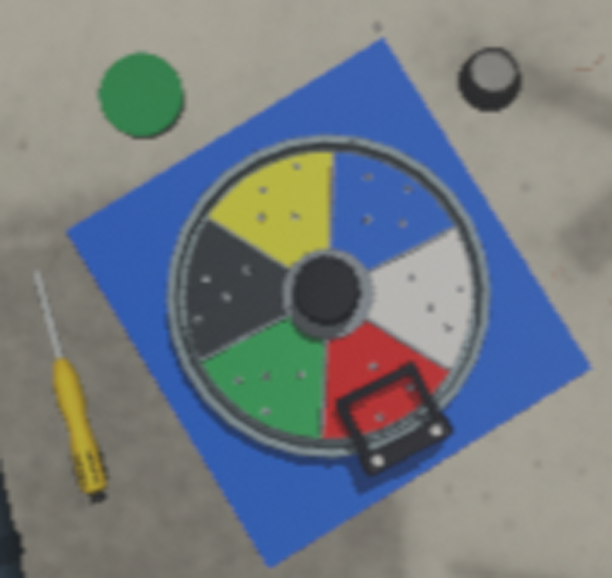

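Red is centred in the window (at about (395,405) px in the crop). The carousel is home, the bystanders have not moved, and the robot is clear. Handing in.

```bash
python3 -c "
from workcell import manip
print(manip.close_job())"
```

```text
the job is handed in; nothing more can be done
None
```

The carousel is turned to red and has dropped fully home into red's stop with red centred in the window; the tray moved by no more than about 2 mm, the bystanders did not move, and the job was handed in at about 24 s of the 67 s allowed.

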